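# Check the fume extractor's filter on the light panel

### The job

Check the bench fume extractor's filter: pull its drawer right out by the bar handle, lift the blue cover flap inside the drawer by its yellow tongue until it stands up and stays open, and draw the white filter plate out from beneath by its orange grip rib. Carry the plate over the lit white panel and finish while holding it there, still and level in the gripper, centred about a hand's width (10 cm) above the panel and not touching it; leave the drawer out and the flap up, and leave the small things lying around where they are.

Things in the scene. Friction and masses are not known exactly. Their poses are not given: they have to be found in the camera images.
- extractor: fixed grey bench fume extractor, housing 200 (x) x 176 (y) x 88 (z) mm with a drawer in its front and a round grille on top. Origin: centre of its underside, on the worktop. Its front faces along its own -x, where the drawer comes out; own z up. The front face lies at own x = -100 mm.
- filter_drawer (a joint): travel of the extractor's white-fronted drawer in m, 0 shut (start) to 0.170 fully out; it slides along the extractor's own -x, with about 4 N of friction, and stays where left. Front panel 162 mm wide, top edge at z = 80 mm.
- drawer_grip (a point): middle of the drawer's steel bar handle: round bar 10 mm thick, 100 mm long along the extractor's y between two posts, 42 mm in front of the drawer's face, at z = 72 mm; moves with the drawer. Pinch it from above with the fingers closing along the extractor's x (37 mm free between bar and face: open them about 40 mm). Axes as the extractor's.
- cover_flap (a joint): angle of the blue flap in rad, 0 shut (flat) to 1.85 (leaning back over the housing). Hinge line along the extractor's y at z = 67 mm, 156 mm behind the drawer's front face. Flap 128 mm wide, 4 thick, reaching 104 mm from the hinge towards the drawer front; opening swings its front edge up and back. Stiff: stays where left, 1 to 2 N at the tongue lifts it. Reachable only with the drawer out.
- flap_tongue (a point): grip point on the flap's yellow tongue (24 mm wide along y, 12 thick, 34 long, at the middle of the flap's front edge): 128 mm from the hinge line, 10 mm short of the tip, z = 68 mm when shut. Pinch from above, fingers closing along y; it pivots between the pads, so the gripper may stay pointing down. Finger well below, 10 to 46 mm behind the drawer's front face, free to z = 12 mm.
- filter_plate: loose white plate 80 (x) x 96 (y) x 12 mm, 80 to 170 g, flat in the drawer under the flap, moves with it. Origin: centre of underside, at z = 12 mm. In its middle an orange grip rib, 50 mm long (own x), 12 thick (own y), top 40 mm above the underside. The nest round it is 94 x 108 mm, walls up to z = 62 mm: open the fingers about 50 mm. Its middle is about 60 mm in front of the hinge line.
- light_panel: fixed flat lit panel, 130 x 130 x 8 mm, white face in a black rim, lying on the worktop. Origin: centre of its underside, on the worktop; its top face is at z = 8 mm.
- screw_dish: bystander: loose dark round dish, 58 mm across, 12 mm high. Origin: centre of underside. Not to be disturbed.
- screwdriver: bystander: loose small black screwdriver with red end, 122 mm long, lying. Not to be disturbed.
- flux_bottle: bystander: loose cream bottle with yellow pointed cap, 42 mm across, 113 mm high. Origin: centre of underside. Not to be disturbed.
- yellow_tape: bystander: loose roll of yellow tape, 45 mm across, 18 mm high. Origin: centre of underside. Not to be disturbed.

How it is judged:
On the way, in this order (a step that is already met when the one before it is completed fails the run):
1. the drawer is pulled out, at least 145 mm (value of joint filter_drawer above 0.145 m), for 0.2 s.
2. the cover flap is lifted to at least 1.35 rad, the drawer still out and the plate still in it (value of joint cover_flap above 1.35 rad and value of joint filter_drawer above 0.13 m and height (world z) of filter_plate below 0.03 m), for 0.2 s.
3. the filter plate is drawn out, its underside above 85 mm, held by the fingers (height (world z) of filter_plate above 0.085 m and contact force between filter_plate and the fingers above 1 N), for 0.2 s.
At the end, for the whole second after the job is handed in: The gripper still holds the filter plate, at rest (under 30 mm/s) and level within 0.25 rad, its middle within 40 mm of the light panel's middle in plan and its underside 50 to 180 mm above the panel's face; the drawer is out at least 120 mm and the flap is up at least 1.1 rad (horizontal distance between filter_plate and light_panel below 0.04 m and height (world z) of filter_plate between 0.058 and 0.188 m and angle between filter_plate's own z axis and vertical below 0.25 rad and linear speed of filter_plate below 0.03 m/s and contact force between filter_plate and the fingers above 1 N and value of joint filter_drawer above 0.12 m and value of joint cover_flap above 1.1 rad); the arm keeps its last pose, push and grip.
It fails at once if the filter plate touches the light panel (contact force between filter_plate and light_panel above 0.5 N).
It fails at once if a bystander is moved more than 30 mm (distance of any of screw_dish, screwdriver, flux_bottle, yellow_tape from where it was at the start of the episode above 0.03 m).
It also fails if it takes over 64 s, if anything falls off the work surface, if the arm or the gripper's body presses on something with over 40 N, if the wrist force passes 120 N, or if a joint passes its speed limit or range.

### The arm

A 7-joint arm with a two-finger parallel gripper is mounted at the origin on a cart in front of the work surface, level with it; the furniture and walls round the work are solid. World frame = base frame: x ahead of the robot, y to its left, z up, the work surface at z = 0. Lengths are in m, angles in rad, forces in N, time in s.
With the tool pointing down it reaches from about 0.35 to 0.9 m from the base axis. Payload 8.1 kg.
Tool frame: the origin (TCP) lies midway between the tips of the shut fingers; the grasp point (between the pads) lies 19 mm behind it (bot.pinch_z is the x of the grasp point in the tool frame, in m); x points along the fingers, y is the direction in which the jaws open and shut, and the axes are right-handed (so a half turn about x gives the same grasp; the last joint's range is limited). The gripper opens to 85 mm and grips with 20 to 120 N. Pads are 22 mm wide; open, the fingers measure 114 mm over their backs; the gripper's body (76 mm by 85 mm) begins 54 mm behind the grasp point. The pads swing forward as they close: fully open they stand 13 mm farther back than shut.
Start: joints at [-1.399, 0.434, 0.025, 1.573, -0.012, 1.134, -0.075], TCP at [0.17, 0.602, 0.231] pointing down, gripper open.
Joint ranges: [-2.62, 2.62], [-0.44, 2.09], [-1.27, 1.32], [0.08, 2.57], [-1.32, 4.46], [0.12, 2], [-2.74, 2.74]. Speed limits (rad/s): [2.22, 2.22, 3.01, 3.01, 3.14, 3.14, 3.14].

### API

Orientations are given as a unit quaternion [w, x, y, z].
In Python, from plant import bot gives the robot as it stands.
- The arm moves only by the tool drive_tool, never from a script. Its argument "deltas" is text: rows parted by semicolons, each of 6 numbers parted by spaces: the shift along the tool's x, y, z in m, then the turn, a rotation vector about the tool's x, y, z in rad. In form: tx ty tz ax ay az; .... A call has 1 to 5 rows; each row is the pose to reach, as a shift and turn from the pose commanded when the call began, along the tool's axes at that moment; what a row does not reach only later rows make up. A row lasts 1/8 s, in which the tool goes at most 62.5 mm and 10.7 degrees, less where a joint would pass 70% of its speed; a pose out of reach is approached as far as the arm can. A call with a gripper value outside its range is refused whole. "claw" is the opening in per cent of the stroke, from 0 (shut) to 100 (fully open), set as the call begins (left out, the last holds). The fingers move at their own pace and stop on an object; "newtons" is the grip in N (left out, the last holds). Time passes only in rows, so rows that repeat a pose let the fingers close. It gives the time, the measured TCP pose, the force and the opening at its end, in the units of the state.
- bot.get_obs(): the state, without advancing time (a new reading comes with each control period).
- bot.grab_frame(name): name is "scene" or "top" or "wrist"; returns the picture (420x560x3 uint8, red, green, blue); there is no depth.
- bot.camera_params(name): a dict with "intrinsics" (3x3 intrinsics, pixels), "world_to_cam" (4x4, takes a point from world to camera coordinates). Camera axes: x right, y down, z forward; pixel columns grow to the right and rows downward; lengths in m; the calibration is good to about 2 mm. A picture is of the moment at which its call begins: read the wrist's pose just before it. camera_params takes no time and is no camera call; for the wrist camera it gives the pose at the moment of the call.
- bot.job_done(): hands the job in, once; it reports no verdict.
The state is a dict: "clock": time; "q": joint angles; "joint_vel": joint speeds; "joint_torque": joint torques, N m; "eef_pos": TCP position; "tcp_rot": TCP orientation; "ft_force": force on the tool from outside, world axes, zero at the start; "torque": the same for the moment, N m; "grip_width": finger opening in m.
Only numpy, scipy, OpenCV 4.12 (cv2) and the standard library are available. Lean on these libraries where they do the work, as an engineer would, in place of code of your own. Each camera call takes 0.05 s, during which the arm holds its last target. There are 200 camera calls.

## Working session

There is one attempt and no reset: what is moved stays moved. The work goes in short steps, Python scripts to look and compute and a tool call to move; the robot and the scene stay as the last step left them, time stands still between calls to the robot, and variables do not carry over. Pictures are saved under pics/ and viewed, about 8 in all and at most 12, crops included, and the job is handed in when it is done.

Besides the shell and the picture viewer there is one more tool, called after "Emit:" by a JSON object that holds its "method" and its "body". drive_tool: Moves the arm, as the interface text tells. Its arguments: {"type":"object","properties":{"deltas":{"type":"string"},"claw":{"type":"number"},"newtons":{"type":"number"}},"required":["deltas"]}

```bash
mkdir -p pics; ls
cat > h.py <<'E'
import numpy as np, cv2
from plant import bot
from scipy.spatial.transform import Rotation as R
def rot(o=None):
    q=(o or bot.get_obs())["tcp_rot"]; return R.from_quat([q[1],q[2],q[3],q[0]])
def shot(name,fn):
    P=bot.camera_params(name); im=bot.grab_frame(name)
    cv2.imwrite(f"pics/{fn}.png",im[:,:,::-1]); np.save(f"pics/{fn}.npy",im); np.savez(f"pics/{fn}_p.npz",K=P["intrinsics"],T=P["world_to_cam"]); return im,P
def load(fn):
    z=np.load(f"pics/{fn}_p.npz"); return np.load(f"pics/{fn}.npy"),dict(intrinsics=z["K"],world_to_cam=z["T"])
def ray(P,uv):
    K=np.array(P["intrinsics"]);T=np.array(P["world_to_cam"]);Rm=T[:3,:3]
    return -Rm.T@T[:3,3], Rm.T@np.linalg.solve(K,[uv[0],uv[1],1])
def on_z(P,uv,z):
    c,d=ray(P,uv); return c+d*(z-c[2])/d[2]
def proj(P,p):
    T=np.array(P["world_to_cam"]);c=T[:3,:3]@np.array(p)+T[:3,3];u=np.array(P["intrinsics"])@c;return u[:2]/u[2]
E
python3 - <<'E'
from h import *
o=bot.get_obs(); print(o["clock"],o["eef_pos"],rot(o).as_matrix().round(3),o["grip_width"],bot.pinch_z)
for n in("top","scene"): im,P=shot(n,n+"0"); print(ray(P,(280,210))[0])
a=cv2.imread("pics/top0.png");cv2.imwrite("pics/v1.png",a)
E
```

```text
pics
0.0 [0.1694955  0.60105335 0.23051739] [[-0.     0.271  0.962]
 [-0.002  0.962 -0.271]
 [-1.    -0.002  0.   ]] 0.08519838745596071 -0.0187
[0.37767263 0.06983995 1.00663581]
[ 0.25212358 -0.95112537  0.95271518]
```

View pics/top0.png

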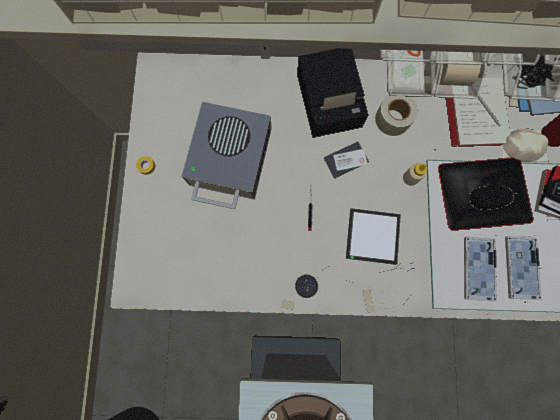

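View pics/scene0.png

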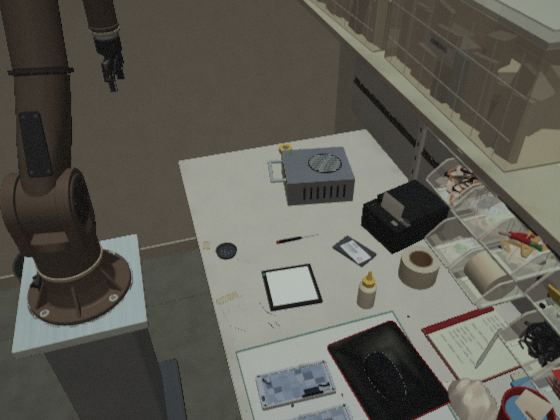

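The top view shows the extractor at about (228,150) with its handle at about (215,203), and the panel at (373,236). The dish is at (306,286), the screwdriver at (310,210), the bottle at (417,173) and the tape at (145,165).

Run:
```python
from h import *
im,P=load("top0")
hsv=cv2.cvtColor(im,cv2.COLOR_RGB2HSV)
# panel: brightest-white region within dark rim
g=cv2.cvtColor(im,cv2.COLOR_RGB2GRAY)
print(im[236,373],im[250,200],im[150,195],im[185,190],im[203,215],im[180,255],im[199,215])
m=(g<70).astype(np.uint8); roi=np.zeros_like(m); roi[200:270,335:410]=1
c,_=cv2.findContours(m*roi,cv2.RETR_EXTERNAL,cv2.CHAIN_APPROX_NONE); c=max(c,key=cv2.contourArea)
r=cv2.minAreaRect(c); b=cv2.boxPoints(r); w=np.array([on_z(P,x,.008) for x in b]); print("panel",w.mean(0),[np.linalg.norm(w[i]-w[i-1]).round(3) for i in range(4)],b.round(0).tolist())
for uv in [(203,102),(271,115),(253,191),(183,180)]: print(uv,on_z(P,uv,.088)[:2].round(3))
for uv in [(192,202),(237,208),(215,205)]: print("bar",uv,on_z(P,uv,.072)[:2].round(3))
print("grille",on_z(P,(229,135),.09))
for n,uv in dict(dish=(306,286),sd=(310,205),bot=(417,178),tape=(145,165)).items(): print(n,on_z(P,uv,.01)[:2].round(3))
crop=cv2.resize(im[90:220,120:290],None,fx=4.5,fy=4.5,interpolation=cv2.INTER_CUBIC); cv2.imwrite("pics/c1.png",crop[:,:,::-1])
```

```text
[183 188 198] [163 162 158] [ 96 101 111] [84 82 83] [132 143 152] [63 55 59] [162 162 159]
panel [ 0.50689118 -0.16421798  0.008     ] [np.float64(0.129), np.float64(0.131), np.float64(0.132), np.float64(0.131)] [[345.0, 259.0], [350.0, 208.0], [401.0, 213.0], [396.0, 264.0]]
(203, 102) [0.821 0.275]
(271, 115) [0.791 0.104]
(253, 191) [0.596 0.14 ]
(183, 180) [0.618 0.309]
bar (192, 202) [0.568 0.287]
bar (237, 208) [0.557 0.178]
bar (215, 205) [0.563 0.232]
grille [0.73493266 0.20480161 0.09      ]
dish [0.377 0.005]
sd [ 0.582 -0.002]
bot [ 0.663 -0.282]
tape [0.676 0.432]
```

View pics/c1.png

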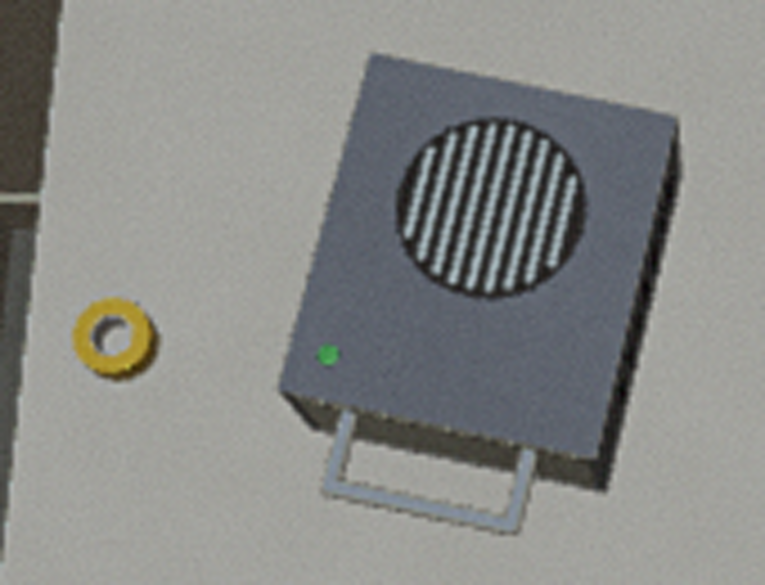

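The crop shows the housing's top corners at (372,53), (678,117), (600,460) and (280,387), with the bar running from (330,487) to (515,524). Next I compute its pose.

Run:
```python
from h import *
im,P=load("top0")
f=lambda p:(p[0]/4.5+120-.4,p[1]/4.5+90-.4)
c=np.array([on_z(P,f(p),.088)[:2] for p in [(372,53),(678,117),(600,460),(280,387)]]);print(c.round(3))
print("sizes",[np.linalg.norm(c[i]-c[i-1]).round(3) for i in range(4)], "centre",c.mean(0))
d=c[0]-c[3]+c[1]-c[2]; e=c[0]-c[1]+c[3]-c[2]
print("yaw",np.arctan2(d[1],d[0]),np.arctan2(-e[0],e[1]))
b=np.array([on_z(P,f(p),.072)[:2] for p in [(330,487),(515,524)]]);e=b[0]-b[1];print(b.round(3),b.mean(0),np.linalg.norm(e),np.arctan2(-e[0],e[1]))
yaw=np.arctan2(d[1],d[0]);x=np.array([np.cos(yaw),np.sin(yaw)]);print("grip from housing",c.mean(0)-x*.142,"offset",(b.mean(0)-c.mean(0))@x)
o=bot.get_obs();print(o["q"])
print(rot().apply([[1,0,0],[0,1,0],[0,0,1]]).round(3))
print("panel ang")
```

```text
[[0.822 0.276]
 [0.79  0.106]
 [0.594 0.14 ]
 [0.629 0.313]]
sizes [np.float64(0.196), np.float64(0.174), np.float64(0.199), np.float64(0.176)] centre [0.7088421  0.20877734]
yaw -0.1807289618322942 -0.19334972532589023
[[0.579 0.286]
 [0.561 0.186]] [0.57014041 0.23573423] 0.10186281959387304 -0.17066409006797395
grip from housing [0.56915487 0.23430138] offset -0.14128806425315882
[-1.39857733  0.43514751  0.0249452   1.57402155 -0.01159489  1.13403241
 -0.07504858]
[[-0.    -0.001 -1.   ]
 [ 0.271  0.962 -0.001]
 [ 0.962 -0.271  0.   ]]
panel ang
```

Emit:
{"method": "drive_tool", "body": {"deltas": "0 -0.024 0.048 0.148 0 0; 0 -0.049 0.097 0.296 0 0; 0 -0.073 0.145 0.443 0 0; 0 -0.098 0.194 0.591 0 0; 0 -0.122 0.242 0.739 0 0", "claw": 47, "newtons": 60}}

```text
clock: 0.72
eef_pos: [0.3705, 0.4169, 0.2312]
tcp_rot: [0.617, 0.345, 0.617, -0.345]
ft_force: [0.1, 1.0, 0.3]
grip_width: 0.0404
```

Emit:
{"method": "drive_tool", "body": {"deltas": "0.02 0.015 0.052 0.148 0 0; 0.04 0.029 0.104 0.296 0 0; 0.06 0.044 0.157 0.443 0 0; 0.09 0.058 0.209 0.591 0 0; 0.12 0.073 0.261 0.738 0 0"}}

```text
clock: 1.35
eef_pos: [0.5703, 0.2344, 0.1103]
tcp_rot: [0.452, 0.544, 0.452, -0.544]
ft_force: [0.3, 0.5, -0.7]
grip_width: 0.04
```

```bash
cat >> h.py <<'E'
YAW=-0.181
def go(target,jaw):
    "tool-axes shift and turn to a pointing-down TCP target with jaw direction (rad, mod pi)"
    o=bot.get_obs(); r=rot(o); m=r.as_matrix()
    print("t",round(o["clock"],2),"pos",np.round(o["eef_pos"],4),"F",np.round(o["ft_force"],1),"w",round(o["grip_width"],4),"q",np.round(o["q"],2))
    best=[]
    for j in(jaw,jaw+np.pi):
        y=np.array([np.cos(j),np.sin(j),0]);x=np.array([0,0,-1.]);t=R.from_matrix(np.c_[x,y,np.cross(x,y)])
        best.append((r.inv()*t).as_rotvec())
    print("shift",r.inv().apply(np.array(target)-o["eef_pos"]).round(4),"turn",[b.round(3).tolist() for b in best])
E
python3 - <<'E'
from h import *
go([.570,.2355,.053],YAW)
im,P=shot("wrist","w1"); print(proj(P,(.570,.2355,.072)))
E
```

```text
t 1.35 pos [0.5703 0.2344 0.1103] F [ 0.3  0.5 -0.7] w 0.04 q [-0.77  0.57  0.44  1.76 -0.3   0.89 -0.39]
shift [ 0.0573 -0.0005 -0.001 ] turn [[-0.004, -0.0, 0.0], [3.137, 0.0, 0.0]]
[277.20259807 248.91647852]
```

View pics/w1.png

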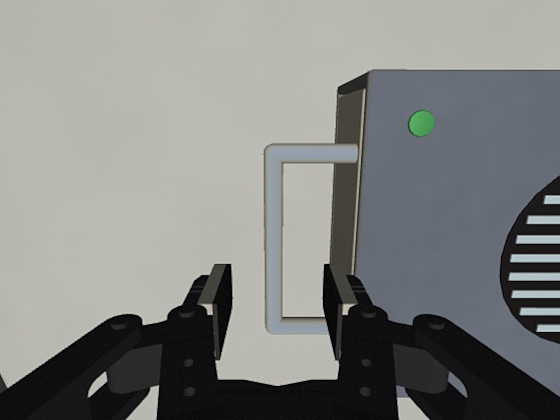

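The wrist view shows the bar centred at about (274,238) between the open fingers, against a predicted (277,249), and well aligned. I'll descend and grip.

Emit:
{"method": "drive_tool", "body": {"deltas": "0.03 0 0 0 0 0; 0.055 0 0 0 0 0; 0.057 0 0 0 0 0; 0.057 0 0 0 0 0"}}

```text
clock: 1.9
eef_pos: [0.5696, 0.2356, 0.0548]
tcp_rot: [0.453, 0.543, 0.453, -0.543]
ft_force: [0.0, 0.8, 0.5]
grip_width: 0.0401
```

Emit:
{"method": "drive_tool", "body": {"deltas": "0 0 0 0 0 0; 0 0 0 0 0 0; 0 0 0 0 0 0; 0 0 0 0 0 0", "claw": 0, "newtons": 60}}

```text
clock: 2.4
eef_pos: [0.5685, 0.2361, 0.0554]
tcp_rot: [-0.452, -0.543, -0.453, 0.543]
ft_force: [-5.5, 0.5, 8.9]
grip_width: 0.0075
```

Run:
```python
from h import *
im,P=load("w1");print(on_z(P,(274,238),.072))
go([.570-.984*.168,.2355+.18*.168,.053],YAW)
```

```text
[0.56945862 0.24207137 0.072     ]
t 2.4 pos [0.5685 0.2361 0.0554] F [-5.5  0.5  8.9] w 0.0075 q [-0.75  0.63  0.4   1.8  -0.34  0.78 -0.35]
shift [ 0.0026 -0.1664  0.0003] turn [[0.0, -0.001, 0.001], [-3.141, -0.002, -0.002]]
```

Emit:
{"method": "drive_tool", "body": {"deltas": "0 -0.01 0 0 0 0; 0 -0.03 0 0 0 0; 0 -0.05 0 0 0 0; 0 -0.07 0 0 0 0; 0 -0.09 0 0 0 0"}}

```text
clock: 3.02
eef_pos: [0.482, 0.2524, 0.0554]
tcp_rot: [0.453, 0.545, 0.452, -0.542]
ft_force: [4.7, 0.9, 1.7]
grip_width: 0.0079
```

Emit:
{"method": "drive_tool", "body": {"deltas": "0 -0.02 0 0 0 0; 0 -0.04 0 0 0 0; 0 -0.06 0 0 0 0; 0 -0.076 0 0 0 0; 0 -0.076 0 0 0 0"}}

```text
clock: 3.65
eef_pos: [0.4045, 0.2669, 0.0553]
tcp_rot: [0.453, 0.543, 0.454, -0.542]
ft_force: [-2.5, 3.3, 13.8]
grip_width: 0.0081
```

Run:
```python
from h import *
go([.570-.984*.168,.2355+.18*.168,.053],YAW)
im,P=shot("top","top1");print(np.linalg.norm(bot.get_obs()["eef_pos"][:2]-np.array([.5685,.2361])))
c=cv2.resize(im[80:280,100:400],None,fx=2.6,fy=2.6,interpolation=cv2.INTER_CUBIC);cv2.imwrite("pics/c2.png",c[:,:,::-1])
```

```text
t 3.65 pos [0.4045 0.2669 0.0553] F [-2.5  3.3 13.8] w 0.0081 q [-1.    0.47  0.41  2.12 -0.33  0.61 -0.54]
shift [0.0023 0.0004 0.0012] turn [[0.002, -0.002, 0.001], [-3.14, -0.001, -0.003]]
0.1666651093669585
```

View pics/c2.png

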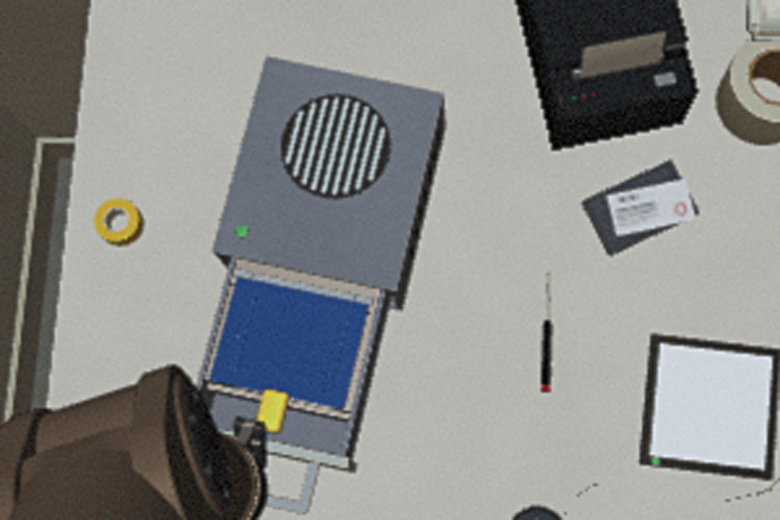

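The drawer is out about 166 mm, and the tongue shows at about (272,411) in the crop. I'll release the bar and raise the gripper.

Emit:
{"method": "drive_tool", "body": {"deltas": "0 0 0 0 0 0; 0 0 0 0 0 0; 0 0 0 0 0 0; 0 0 0 0 0 0", "claw": 47}}

```text
clock: 4.2
eef_pos: [0.4059, 0.2651, 0.0542]
tcp_rot: [-0.453, -0.543, -0.453, 0.543]
ft_force: [0.2, -0.3, 0.5]
grip_width: 0.0399
```

Emit:
{"method": "drive_tool", "body": {"deltas": "-0.03 0 0 0 0 0; -0.06 0 0 0 0 0; -0.1 0 0 0 0 0; -0.12 0 0 0 0 0"}}

```text
clock: 4.7
eef_pos: [0.4067, 0.2656, 0.1761]
tcp_rot: [0.453, 0.544, 0.453, -0.543]
ft_force: [-0.8, 1.5, -1.1]
grip_width: 0.0404
```

Run:
```python
from h import *
im,P=load("top1");hsv=cv2.cvtColor(im,cv2.COLOR_RGB2HSV)
m=cv2.inRange(hsv,(20,120,90),(35,255,255));m[:, :190]=0;m[:215]=0;m[260:]=0
M=cv2.moments(m,True);uv=(M["m10"]/M["m00"],M["m01"]/M["m00"]);t=on_z(P,uv,.074);print(uv,M["m00"],t)
x=np.array([np.cos(YAW),np.sin(YAW)]);y=np.array([-x[1],x[0]])
b=np.array([.4045,.2669]);print("rel bar",(t[:2]-b)@x,(t[:2]-b)@y)   # tongue mid is 17-10=7mm further in than grip: expect 77
g=t[:2]-7e-3*x;print("grip",g)
go([*(g),.15],YAW+np.pi/2)
```

```text
(204.31884057971016, 237.1304347826087) 138.0 [0.48393155 0.25177195 0.074     ]
rel bar 0.0808572249073308 -0.0005821843422795201
grip [0.4770459  0.25303204]
t 4.7 pos [0.4067 0.2656 0.1761] F [-0.8  1.5 -1.1] w 0.0404 q [-1.11  0.28  0.52  2.01 -0.18  0.89 -0.67]
shift [ 0.0262  0.0714 -0.0003] turn [[-1.571, -0.0, -0.002], [1.57, -0.002, 0.0]]
```

Emit:
{"method": "drive_tool", "body": {"deltas": "0 0.014 0 -0.157 0 0; 0 0.028 0 -0.314 0 0; 0 0.042 0 -0.471 0 0; 0 0.056 0 -0.628 0 0; 0 0.07 0 -0.785 0 0"}}

```text
clock: 5.32
eef_pos: [0.4752, 0.2525, 0.1741]
tcp_rot: [0.627, 0.327, 0.627, -0.327]
ft_force: [0.2, -0.7, -0.3]
grip_width: 0.0403
```

Emit:
{"method": "drive_tool", "body": {"deltas": "0 0 0 -0.157 0 0; 0 0 0 -0.314 0 0; 0 0 0 -0.471 0 0; 0 0 0 -0.628 0 0; 0 0 0 -0.786 0 0"}}

```text
clock: 5.95
eef_pos: [0.4748, 0.2525, 0.1741]
tcp_rot: [0.704, 0.062, 0.705, -0.062]
ft_force: [-0.0, -0.1, -0.4]
grip_width: 0.0403
```

Emit:
{"method": "drive_tool", "body": {"deltas": "0 0 0 0 0 0; 0 0 0 0 0 0"}}

```text
clock: 6.2
eef_pos: [0.4749, 0.2526, 0.1742]
tcp_rot: [0.704, 0.065, 0.704, -0.065]
ft_force: [-0.3, 0.1, -0.5]
grip_width: 0.0402
```

Run:
```python
from h import *
im,P=shot("wrist","w2");hsv=cv2.cvtColor(im,cv2.COLOR_RGB2HSV)
go([.4745,.254,.05],YAW+np.pi/2);print(proj(P,(.4745,.254,.074)))
m=cv2.inRange(hsv,(20,120,90),(35,255,255));c,_=cv2.findContours(m,cv2.RETR_EXTERNAL,cv2.CHAIN_APPROX_NONE);c=max(c,key=cv2.contourArea)
r=cv2.minAreaRect(c);print(r);b=cv2.boxPoints(r);w=np.array([on_z(P,p,.074) for p in b]);print(w.round(4),w.mean(0))
x=np.array([np.cos(YAW),np.sin(YAW)]);y=np.array([-x[1],x[0]]);print((w[:,:2]-[.4745,.254])@np.c_[x,y])
```

```text
t 6.25 pos [0.4749 0.2527 0.1742] F [ 0.3 -0.2  0.1] w 0.0401 q [-0.72  0.35  0.17  1.87 -0.07  0.93  0.87]
shift [ 0.1242  0.0012 -0.0006] turn [[-0.003, -0.0, 0.0], [3.139, 0.0, 0.0]]
[278.38211224 218.4200817 ]
((280.4999694824219, 226.0), (30.999996185302734, 47.99999237060547), 0.0)
[[0.4966 0.2398 0.074 ]
 [0.4608 0.2469 0.074 ]
 [0.4649 0.2685 0.074 ]
 [0.5008 0.2624 0.074 ]] [0.48076158 0.25439497 0.074     ]
[[ 0.02427186 -0.00997769]
 [-0.01218953 -0.00947241]
 [-0.01209671  0.01256276]
 [ 0.02436713  0.01295009]]
```

View pics/w2.png

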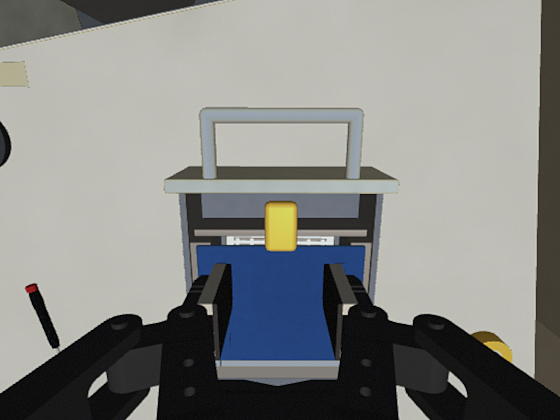

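The tongue is centred at (280,226), and its measured size of 36 x 23 mm fits the given 34 x 24. That puts the grip point at about (0.473, 0.256). I'll descend and pinch it.

Emit:
{"method": "drive_tool", "body": {"deltas": "0.03 0.003 -0.002 0 0 0; 0.07 0.003 -0.002 0 0 0; 0.105 0.003 -0.002 0 0 0; 0.125 0.003 -0.002 0 0 0; 0.125 0.003 -0.002 0 0 0"}}

```text
clock: 6.88
eef_pos: [0.4725, 0.2555, 0.048]
tcp_rot: [0.703, 0.064, 0.705, -0.065]
ft_force: [-0.1, -0.2, 0.1]
grip_width: 0.0402
```

Emit:
{"method": "drive_tool", "body": {"deltas": "0 0 0 0 0 0; 0 0 0 0 0 0; 0 0 0 0 0 0; 0 0 0 0 0 0", "claw": 0, "newtons": 20}}

```text
clock: 7.38
eef_pos: [0.4737, 0.2556, 0.05]
tcp_rot: [0.704, 0.064, 0.704, -0.064]
ft_force: [-1.5, -5.9, 5.7]
grip_width: 0.0232
```

Run:
```python
from h import *
go([.4733,.2558,.049],YAW+np.pi/2)
L=.128
for a in np.arange(.2,1.71,.15): print(round(a,2),"tx",round(-L*np.sin(a),3),"tz",round(L*(1-np.cos(a)),3))
```

```text
t 7.38 pos [0.4737 0.2556 0.05  ] F [-1.5 -5.9  5.7] w 0.0232 q [-0.7   0.52  0.14  1.98 -0.11  0.65  0.9 ]
shift [ 0.001   0.0002 -0.0005] turn [[-0.001, 0.0, 0.0], [3.141, 0.0, -0.001]]
0.2 tx -0.025 tz 0.003
0.35 tx -0.044 tz 0.008
0.5 tx -0.061 tz 0.016
0.65 tx -0.077 tz 0.026
0.8 tx -0.092 tz 0.039
0.95 tx -0.104 tz 0.054
1.1 tx -0.114 tz 0.07
1.25 tx -0.121 tz 0.088
1.4 tx -0.126 tz 0.106
1.55 tx -0.128 tz 0.125
1.7 tx -0.127 tz 0.144
```

Emit:
{"method": "drive_tool", "body": {"deltas": "-0.012 0 0.001 0 0 0; -0.028 0 0.003 0 0 0; -0.044 0 0.008 0 0 0; -0.061 0 0.016 0 0 0; -0.077 0 0.026 0 0 0", "newtons": 30}}

```text
clock: 8.0
eef_pos: [0.4992, 0.2507, 0.1277]
tcp_rot: [0.704, 0.064, 0.704, -0.064]
ft_force: [3.0, -5.0, -7.3]
grip_width: 0.0234
```

Emit:
{"method": "drive_tool", "body": {"deltas": "-0.015 0 0.013 0 0 0; -0.027 0 0.028 0 0 0; -0.037 0 0.044 0 0 0; -0.044 0 0.062 0 0 0; -0.049 0 0.08 0 0 0"}}

```text
clock: 8.62
eef_pos: [0.5772, 0.236, 0.1764]
tcp_rot: [0.704, 0.063, 0.705, -0.064]
ft_force: [-2.4, -4.3, -6.3]
grip_width: 0.0236
```

Run:
```python
from h import *
go([.4733,.2558,.049],YAW+np.pi/2)
im,P=shot("scene","s2");im2,P2=shot("top","top2")
a=cv2.resize(im[90:230,180:370],None,fx=3,fy=3,interpolation=cv2.INTER_CUBIC);b=im2[80:280,130:330]
o=np.zeros((420,780,3),np.uint8);o[:a.shape[0],:a.shape[1]]=a;o[:200,575:775]=b;cv2.imwrite("pics/c3.png",o[:,:,::-1])
```

```text
t 8.62 pos [0.5772 0.236  0.1764] F [-2.4 -4.3 -6.3] w 0.0236 q [-0.6   0.48  0.18  1.65 -0.1   1.02  1.01]
shift [ 0.1275  0.0009 -0.1055] turn [[-0.0, -0.002, 0.001], [3.142, 0.002, 0.003]]
```

View pics/c3.png

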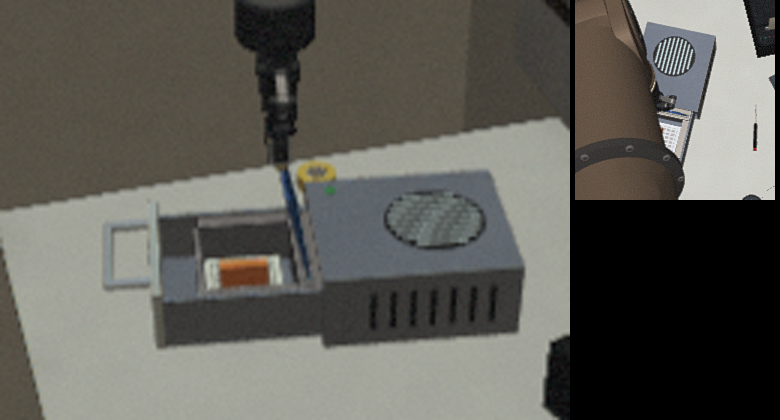

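The flap stands at about 1.4 rad with the drawer still out, and the plate with its orange rib is visible. I'll push the flap a bit further back.

Emit:
{"method": "drive_tool", "body": {"deltas": "-0.002 0 0.01 0 0 0; -0.002 0 0.02 0 0 0; -0.002 0 0.03 0 0 0; -0.001 0 0.038 0 0 0; -0.001 0 0.038 0 0 0"}}

```text
clock: 9.35
eef_pos: [0.6153, 0.229, 0.1775]
tcp_rot: [0.704, 0.064, 0.704, -0.065]
ft_force: [-1.9, -6.7, 2.6]
grip_width: 0.0233
```

Emit:
{"method": "drive_tool", "body": {"deltas": "0 0 0 0 0 0; 0 0 0 0 0 0; 0 0 0 0 0 0; 0 0 0 0 0 0", "claw": 47}}

```text
clock: 9.85
eef_pos: [0.6151, 0.2306, 0.1765]
tcp_rot: [0.704, 0.064, 0.704, -0.064]
ft_force: [0.6, 0.0, -0.5]
grip_width: 0.04
```

Emit:
{"method": "drive_tool", "body": {"deltas": "-0.03 0 0 0 0 0; -0.07 0 -0.03 0 0 0; -0.07 0 -0.07 0 0 0; -0.07 0 -0.07 0 0 0"}}

```text
clock: 10.35
eef_pos: [0.5439, 0.2443, 0.2471]
tcp_rot: [0.704, 0.063, 0.705, -0.062]
ft_force: [0.2, 0.7, 0.5]
grip_width: 0.0399
```

Run:
```python
from h import *
go([.4733+.984*.068,.2558-.18*.068,.2],YAW+np.pi/2)
im,P=shot("wrist","w3")
hsv=cv2.cvtColor(im,cv2.COLOR_RGB2HSV)
m=cv2.inRange(hsv,(5,130,90),(18,255,255));c,_=cv2.findContours(m,cv2.RETR_EXTERNAL,cv2.CHAIN_APPROX_NONE)
x=np.array([np.cos(YAW),np.sin(YAW)]);y=np.array([-x[1],x[0]])
for k in c:
  if cv2.contourArea(k)>100:
    r=cv2.minAreaRect(k);w=np.array([on_z(P,p,.052) for p in cv2.boxPoints(r)]);print(r,w.mean(0),(w[:,:2]-[.4733,.2558])@np.c_[x,y])
```

```text
t 10.35 pos [0.5439 0.2443 0.2471] F [0.2 0.7 0.5] w 0.0399 q [-0.65  0.37  0.19  1.64 -0.08  1.14  0.96]
shift [ 0.0471 -0.0015 -0.0035] turn [[0.003, -0.001, -0.001], [-3.138, 0.002, -0.001]]
((274.14654541015625, 185.99134826660156), (11.460005760192871, 50.25334167480469), 1.3971810340881348) [0.53779799 0.24318732 0.052     ] [[ 0.09045064 -0.00709108]
 [ 0.04072935 -0.00568756]
 [ 0.0409674   0.00527449]
 [ 0.09071187  0.00431958]]
```

View pics/w3.png

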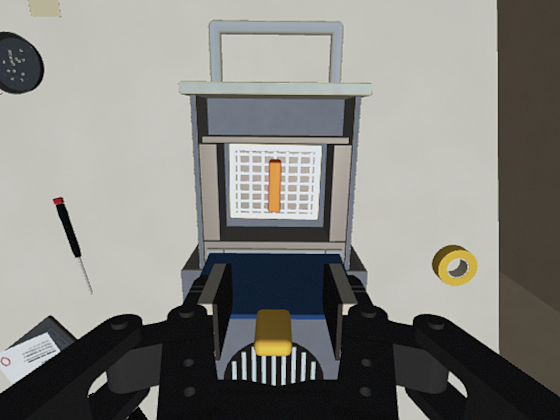

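The flap leans back and the rib is centred at (274,186), measuring 50 x 11 mm, at about (0.538, 0.243). I'll descend onto the rib.

Emit:
{"method": "drive_tool", "body": {"deltas": "0.03 -0.002 -0.006 0.02 0 0; 0.07 -0.002 -0.006 0.02 0 0; 0.11 -0.002 -0.006 0.02 0 0; 0.14 -0.002 -0.006 0.02 0 0; 0.15 -0.002 -0.006 0.02 0 0", "claw": 59}}

```text
clock: 11.02
eef_pos: [0.5398, 0.2408, 0.0941]
tcp_rot: [0.703, 0.07, 0.704, -0.072]
ft_force: [-0.4, -0.8, 0.7]
grip_width: 0.0502
```

Run:
```python
from h import *
go([.5378,.2432,.028],YAW-.023+np.pi/2)
im,P=shot("wrist","w4")
hsv=cv2.cvtColor(im,cv2.COLOR_RGB2HSV)
m=cv2.inRange(hsv,(5,130,90),(18,255,255));c,_=cv2.findContours(m,cv2.RETR_EXTERNAL,cv2.CHAIN_APPROX_NONE)
x=np.array([np.cos(YAW),np.sin(YAW)]);y=np.array([-x[1],x[0]])
for k in c:
  if cv2.contourArea(k)>100:
    r=cv2.minAreaRect(k);w=np.array([on_z(P,p,.052) for p in cv2.boxPoints(r)]);print(r,w.mean(0),(w[:,:2]-[.4733,.2558])@np.c_[x,y])
```

```text
t 11.03 pos [0.5398 0.2408 0.0941] F [-0.4 -0.8  0.7] w 0.0502 q [-0.63  0.53  0.16  1.82 -0.11  0.81  0.96]
shift [ 0.0661  0.0021 -0.0023] turn [[0.002, -0.002, 0.003], [-3.139, -0.004, -0.003]]
((280.0, 238.5), (91.0, 20.0), 90.0) [0.53543174 0.24369116 0.052     ] [[ 0.03633037 -0.00558218]
 [ 0.03655396  0.00515603]
 [ 0.09026685  0.00455061]
 [ 0.0900349  -0.00703043]]
```

Emit:
{"method": "drive_tool", "body": {"deltas": "0.025 0.002 -0.003 0 0 0; 0.05 0.002 -0.003 0 0 0; 0.062 0.002 -0.003 0 0 0; 0.066 0.002 -0.003 0 0 0; 0.066 0.002 -0.003 0 0 0"}}

```text
clock: 11.7
eef_pos: [0.5381, 0.2446, 0.031]
tcp_rot: [0.704, 0.071, 0.703, -0.071]
ft_force: [0.8, -0.0, 0.6]
grip_width: 0.0505
```

Emit:
{"method": "drive_tool", "body": {"deltas": "0 0 0 0 0 0; 0 0 0 0 0 0; 0 0 0 0 0 0; 0 0 0 0 0 0; 0 0 0 0 0 0", "claw": 0, "newtons": 50}}

```text
clock: 12.32
eef_pos: [0.5379, 0.2446, 0.031]
tcp_rot: [0.704, 0.071, 0.703, -0.071]
ft_force: [-0.6, 0.7, 6.4]
grip_width: 0.0106
```

Emit:
{"method": "drive_tool", "body": {"deltas": "-0.008 0 0 0 0 0; -0.02 0 0 0 0 0; -0.035 0 0 0 0 0; -0.05 0 0 0 0 0; -0.065 0 0 0 0 0", "newtons": 70}}

```text
clock: 12.95
eef_pos: [0.5376, 0.2445, 0.0967]
tcp_rot: [0.704, 0.071, 0.703, -0.071]
ft_force: [-0.0, -0.0, -0.8]
grip_width: 0.0109
```

Emit:
{"method": "drive_tool", "body": {"deltas": "-0.015 0 0 0 0 0; -0.035 0 0 0 0 0; -0.055 0 0 0 0 0; -0.07 0 0 0 0 0; -0.075 0 0 0 0 0"}}

```text
clock: 13.58
eef_pos: [0.5379, 0.2446, 0.1715]
tcp_rot: [0.704, 0.071, 0.703, -0.071]
ft_force: [-0.5, 0.4, -1.5]
grip_width: 0.0102
```

Run:
```python
from h import *
im,P=load("top0")
go([.5069,-.1642,.135],YAW-.023+np.pi/2)
im,P=shot("scene","s3");im2,P2=shot("wrist","w5")
a=cv2.resize(im[60:230,180:370],None,fx=2,fy=2,interpolation=cv2.INTER_CUBIC);b=cv2.resize(im2,(400,300))
o=np.zeros((400,790,3),np.uint8);o[:a.shape[0],:a.shape[1]]=a;o[:300,385:785]=b;cv2.imwrite("pics/c4.png",o[:,:,::-1])
```

```text
t 13.57 pos [0.5379 0.2446 0.1715] F [-0.5  0.4 -1.5] w 0.0102 q [-0.65  0.43  0.18  1.75 -0.09  0.97  0.94]
shift [ 0.0361 -0.4068  0.0512] turn [[0.003, 0.001, -0.001], [-3.138, 0.002, 0.002]]
```

View pics/c4.png

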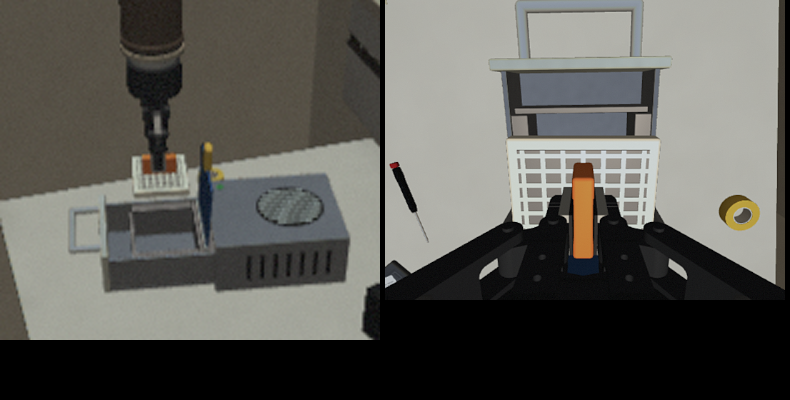

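The plate is level in the grip and the flap is up. I'll carry the plate to the panel.

Emit:
{"method": "drive_tool", "body": {"deltas": "0 -0.02 0.002 0 0 0; 0 -0.055 0.007 0 0 0; 0 -0.095 0.012 0 0 0; 0 -0.14 0.017 0 0 0; 0 -0.185 0.023 0 0 0"}}

```text
clock: 14.3
eef_pos: [0.5219, 0.0556, 0.1696]
tcp_rot: [0.703, 0.071, 0.704, -0.072]
ft_force: [1.3, -0.0, -1.5]
grip_width: 0.0103
```

Emit:
{"method": "drive_tool", "body": {"deltas": "0 -0.045 0.006 0 0 0; 0 -0.09 0.012 0 0 0; 0 -0.135 0.018 0 0 0; 0 -0.175 0.022 0 0 0; 0 -0.205 0.026 0 0 0"}}

```text
clock: 14.92
eef_pos: [0.5057, -0.1507, 0.1697]
tcp_rot: [0.703, 0.072, 0.704, -0.072]
ft_force: [0.4, -0.1, -0.8]
grip_width: 0.0108
```

Emit:
{"method": "drive_tool", "body": {"deltas": "0.008 -0.012 0.001 0 0 0; 0.02 -0.017 0.002 0 0 0; 0.032 -0.017 0.002 0 0 0; 0.041 -0.017 0.002 0 0 0; 0.041 -0.017 0.002 0 0 0"}}

```text
clock: 15.55
eef_pos: [0.5058, -0.1635, 0.1283]
tcp_rot: [0.703, 0.071, 0.704, -0.07]
ft_force: [-1.1, -0.7, -0.9]
grip_width: 0.0104
```

Emit:
{"method": "drive_tool", "body": {"deltas": "0 0 0 0 0 0; 0 0 0 0 0 0; 0 0 0 0 0 0; 0 0 0 0 0 0"}}

```text
clock: 16.05
eef_pos: [0.5063, -0.1646, 0.1295]
tcp_rot: [0.704, 0.071, 0.703, -0.071]
ft_force: [-0.2, 0.4, -1.4]
grip_width: 0.0103
```

Run:
```python
from h import *
go([.5069,-.1642,.13],YAW-.023+np.pi/2)
im,P=shot("scene","s4");im2,P2=shot("top","top4");im3,_=shot("wrist","w6")
x=np.array([np.cos(YAW),np.sin(YAW)])
a=im[60:360,170:450];b=cv2.resize(im2[80:310,120:440],None,fx=1.4,fy=1.4);c=cv2.resize(im3,(280,210))
o=np.zeros((560,740,3),np.uint8);o[:300,:280]=a;o[:b.shape[0],285:285+b.shape[1]]=b;o[325:535,:280]=c;cv2.imwrite("pics/c5.png",o[:,:,::-1])
print(bot.get_obs()["joint_vel"])
```

```text
t 16.05 pos [ 0.5063 -0.1646  0.1295] F [-0.2  0.4 -1.4] w 0.0103 q [ 0.    0.4   0.28  1.94 -0.15  0.82  1.73]
shift [-0.0005  0.0005  0.0005] turn [[0.003, 0.0, -0.0], [-3.138, 0.0, 0.001]]
[-1.05433213e-03  1.06895174e-03 -1.22365239e-04 -6.31498281e-04
 -4.74131409e-05 -1.09101472e-03  2.91943652e-04]
```

View pics/c5.png

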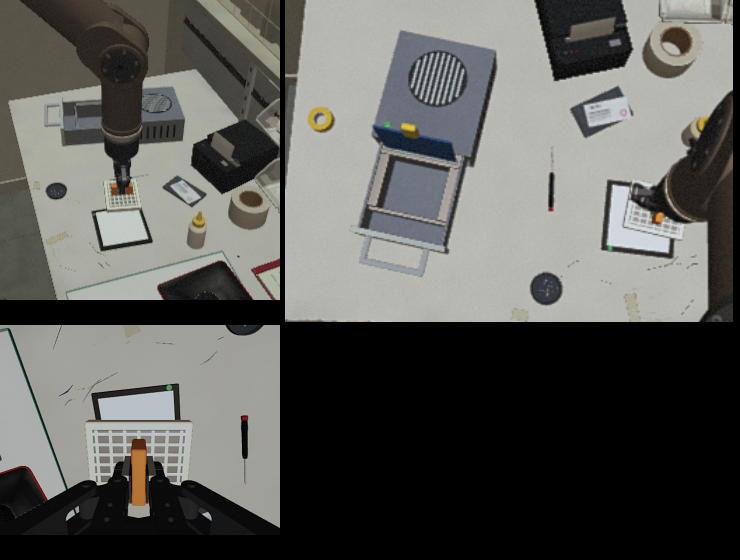

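The plate is held level and at rest over the panel, the drawer is out, the flap is up, and the small things are where they were. I'm handing in the job.

Run:
```python
from h import *
P=load("top0")[1]; hs=[cv2.inRange(cv2.cvtColor(load(f)[0],cv2.COLOR_RGB2HSV),(20,120,90),(35,255,255))[150:180,130:160] for f in("top0","top4")]
print([ (cv2.moments(m,True)["m10"]/m.astype(bool).sum()) for m in hs])
print(bot.job_done(), bot.get_obs()["eef_pos"], bot.get_obs()["grip_width"])
```

```text
[np.float64(14.714285714285714), np.float64(14.840764331210192)]
the job is handed in; nothing more can be done
the job is handed in; nothing more can be done
```

The job is handed in, and my last checks found nothing wrong. The hand-in gave no verdict. I pulled the drawer out by its bar, lifted the blue flap by its tongue and left it standing, and drew the plate out by its orange rib. The run ended holding the plate over the lit panel, at about 16 s of the 64 s allowed.

- **Plate position:** the gripper was within about 1 mm of the panel's measured middle (0.507, -0.164). The plate's underside was about 110 mm above the worktop, roughly 10 cm above the panel face. That height comes from the gripper pose, not from an image of the plate.
- **Grip:** the fingers held the rib at 70 N with the joints at rest. The rib's stated thickness is 12 mm, but the finger opening read 10.3 mm. The bar handle also read about 2 mm low (8 mm for 10 mm), so I put it down to the sensor; the plate did not slip.
- **Drawer and flap:** the gripper pulled the drawer about 166 mm. The flap was guided to about 1.7 rad, and the last images show both still in place.
- **Small things:** they look unmoved in the last top view. I measured only the tape, which shifted by 0.1 pixel. The bottle was partly hidden there but stands upright in the side view.

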